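# Square an LED module into the corner of a soldering jig

### The job

Take the square-handled pusher out of the tool stand and, with its foot, gently nudge the LED module across the jig bed: first until its long edge bears flush against the long fence, then along that fence until its short edge bears on the end stop too. The two bars' exact places are not known, so feel for them: press the module home on each with about 5 N, never over 15 N, without the gripper touching it, and leave it squarely in the corner with both edges touching. Then put the pusher back upright in the empty socket of the stand and let go, leaving everything else as it was.

Things in the scene. Friction and masses are not known exactly. Their poses are not given: they have to be found in the camera images.
- corner (a point): Nominal inner corner of the jig, on the bed's top face (12 mm above the table); z up. Nominally the long fence's face lies at x = 0 here, facing -x, from y = -155 to -15 mm, and the end stop's face at y = 0, facing -y, from x = -75 to -5 mm. Each bar may really stand up to 9 mm before or behind (fence along x, stop along y), still parallel. Nominal seat of the module's centre: (-35, -50, +5) mm.
- jig: The fixed jig: a black bed 220 (x) by 240 (y) by 12 mm high with two aluminium bars clamped on it, 14 mm wide, 18 mm above the bed (24 mm at their knobs): the long fence (140 mm, along y, long_fence_c0) and the end stop (70 mm, along x, end_stop_c0). The bars are firm but re-clamped anew each time. Origin at the centre of its underside; the nominal corner is at (70, 85, 12) mm, same axes.
- module_centre (a point): Centre (half-way up) of the LED module: a loose rigid plate 70 (x) by 100 (y) by 10 mm thick, aluminium with a white face and small LEDs 2 mm proud, about 0.2 kg. It lies flat on the bed, 15 to 65 mm short of its seat in x and y, turned at most 0.25 rad from the corner's axes; its +x side goes to the long fence, its +y side to the end stop.
- module: The same LED module; origin at the centre of its underside.
- pusher_grip (a point): Grip point of the loose pusher (50 g), a black upright tool 110 mm long: square handle 18 by 18 mm (sides along x and y) from 48 to 110 mm above its foot, below it a round shank 12 mm in diameter with a flat foot. The point is on its axis, 80 mm above the foot and 30 mm below the top; z up. It stands loosely upright in one of the stand's sockets.
- pusher_foot (a point): The centre of the flat foot of the pusher, same axes.
- pusher: The same pusher; origin at its foot.
- stand_top (a point): Centre of the top face of the fixed wooden tool stand, 140 (x) by 56 (y) by 40 mm high. Two square sockets, 18 mm wide and 35 mm deep (floor 5 mm above the table), open upward 37 mm to +x and 37 mm to -x of this point. One holds the pusher, the other the scraper; which is which varies.
- scraper: Bystander: a loose tool with a round, waisted black handle and steel shank, 107 mm tall, upright in the stand's other socket; origin at its foot.
- screw_tin: Bystander: a small loose tin, 28 mm across and 20 mm high, standing on the jig bed's near corner outside the end stop, about 158 mm to -x and 12 mm to +y of the corner.
- spool: Bystander: loose spool 54 mm across and 37 mm high.
- flux_jar: Bystander: loose jar 44 mm across and 45 mm high.
- screwdriver: Bystander: loose screwdriver, 170 mm long, lying on the table.
- saucer: Bystander: loose white saucer, 120 mm across.
Things that resemble listed ones, but are neither listed nor needed, are in the scene too. What is meant by the module is not red, and is the larger of those in its own colour. Leave any pink or turquoise look-alike of the pusher alone.

How it is judged:
On the way, in this order (a step that is already met when the one before it is completed fails the run):
1. the pusher has been taken out of the stand (z of pusher_foot in the frame of stand_top above 0.005 m), for 0.1 s.
2. the module's long edge bears flush on the long fence, pressed by the pusher (over 2 N on both) (x of long_fence_c0 in the frame of module_centre between 0.04 and 0.044 m and angle between the x axis of module_centre and the x axis of corner, either way round below 0.025 rad and contact force between module and long_fence_c0 above 2 N and contact force between pusher and module above 2 N), for 0.15 s.
3. the module's short edge bears on the end stop, pressed by the pusher (over 2 N on both) (y of end_stop_c0 in the frame of module_centre between 0.055 and 0.059 m and contact force between module and end_stop_c0 above 2 N and contact force between pusher and module above 2 N), for 0.15 s.
At the end, for the whole second after the job is handed in: Module flat on the bed, long edge within 2 mm of the long fence and short edge within 2 mm of the end stop, square within 0.025 rad; pusher back upright (within 0.25 rad) in a stand socket, foot over 25 mm below the stand's top; all released and at rest (x of long_fence_c0 in the frame of module_centre between 0.04 and 0.044 m and angle between the x axis of module_centre and the x axis of corner, either way round below 0.025 rad and y of end_stop_c0 in the frame of module_centre between 0.055 and 0.059 m and angle between module_centre's own z axis and vertical below 0.05 rad and z of module_centre in the frame of corner below 0.008 m and z of pusher_foot in the frame of stand_top below -0.025 m and x of pusher_foot in the frame of stand_top between -0.06 and 0.06 m and y of pusher_foot in the frame of stand_top between -0.02 and 0.02 m and angle between pusher_grip's own z axis and vertical below 0.25 rad and linear speed of module below 0.01 m/s and linear speed of pusher below 0.02 m/s); the robot touches nothing.
It fails at once if the pusher presses on the module with more than 15 N (contact force between pusher and module above 15 N).
It fails at once if the gripper touches the module (contact force between any of the fingers, the arm and module above 0.3 N).
It fails at once if the module is tipped up (angle between module_centre's own z axis and vertical above 0.15 rad).
It fails at once if a bystander is displaced by more than 25 mm (distance of any of scraper, screw_tin, spool, flux_jar, screwdriver, saucer from where it was at the start of the episode above 0.025 m).
It also fails if it takes over 72 s, if anything falls off the work surface, if the arm or the gripper's body presses on something with over 40 N, if the wrist force passes 120 N, or if a joint passes its speed limit or range.

### The arm

A 7-joint arm with a two-finger parallel gripper is mounted at the origin on the work surface. World frame = base frame: x ahead of the robot, y to its left, z up, the work surface at z = 0. Lengths are in m, angles in rad, forces in N, time in s.
With the tool pointing down it reaches from about 0.4 to 0.925 m from the base axis. Payload 5.6 kg.
Tool frame: the origin (TCP) lies at the very end of the fingers, on their centre line; the grasp point (between the pads) lies 19 mm behind it; z points along the fingers, x is the direction in which the jaws open and shut, and the axes are right-handed (so a half turn about z gives the same grasp; the last joint's range is limited). The gripper opens to 85 mm and grips with 20 to 120 N. Pads are 22 mm wide; open, the fingers measure 114 mm over their backs; the gripper's body (76 mm by 85 mm) begins 54 mm behind the grasp point. The pads swing forward as they close: fully open they stand 13 mm farther back than shut.
Start: joints at [1.306, 0.468, -0.012, 1.603, 0.006, 1.071, -0.056], TCP at [0.143, -0.634, 0.231] pointing down, gripper open.
Joint ranges: [-2.53, 2.53], [-0.31, 2.02], [-1.57, 1.55], [0.28, 2.44], [-1.29, 4.43], [0.15, 1.84], [-2.92, 2.92]. Speed limits (rad/s): [2.57, 2.57, 3.14, 3.14, 3.14, 3.14, 3.14].

### API

Orientations are given as a rotation vector (axis times angle).
In Python, from bench import state, snapshot, camera_params, job_done gives the robot as it stands. The module is installed in compiled form; this text tells all that it offers.
- The arm moves only by the shell command python3 -m pendant 'ROWS' [FORCE]. ROWS is JSON, a list of rows, each a list of 3 entries, a list of its own where there are three numbers: the shift along the tool's x, y, z in mm, then the turn about the tool's z in rad, then the closure, from 0 (fully open) to 1 (shut). In form: [[[x, y, z], twist, fingers], ...]. A call has 1 to 8 rows; each row shifts and turns the commanded pose from where the row before left it, along the tool's axes as they then stand; what a row does not reach is not made up. A row lasts 1/10 s, in which the tool goes at most 50 mm and 8.59 degrees, less where a joint would pass 70% of its speed; a pose out of reach is approached as far as the arm can. A call with a gripper value outside its range is refused whole. The fingers move at their own pace and stop on an object; FORCE is the grip in N (left out, the last holds). Time passes only in rows, so rows that do not move let the fingers close. It gives the time, the measured TCP pose, the force and the opening at its end, in the units of the state.
- state(): the state, without advancing time (a new reading comes with each control period).
- snapshot(name): name is "side" or "top"; returns the picture (400x640x3 uint8, red, green, blue); there is no depth.
- camera_params(name): a dict with "fovy" (degrees; the focal length in pixels is half the picture's height over the tangent of half this angle, whatever the lens; pixels are square), "cx", "cy" (the principal point, pixels), "R" (3x3) and "t" (3): a world point X has camera coordinates R X + t. Camera axes: x right, y down, z forward; pixel columns grow to the right and rows downward; lengths in m; the calibration is good to about 2 mm. A picture is of the moment at which its call begins. camera_params takes no time and is no camera call.
- job_done(): hands the job in, once; it reports no verdict.
The state is a dict: "time_s": time; "joint_positions": joint angles; "qd": joint speeds; "effort": joint torques, N m; "tcp_pos": TCP position; "eef_rot": TCP orientation; "force": force on the tool from outside, world axes, zero at the start; "moment": the same for the moment, N m; "grip_width": finger opening in m.
Only numpy, scipy, OpenCV 4.12 (cv2) and the standard library are available. Lean on these libraries where they do the work, as an engineer would, in place of code of your own. Each camera call takes 0.05 s, during which the arm holds its last target.

## Working session

There is one attempt and no reset: what is moved stays moved. The work goes in short steps, Python scripts to look and compute and a shell command to move; the robot and the scene stay as the last step left them, time stands still between calls to the robot, and variables do not carry over. Pictures are saved under pics/ and viewed, and the job is handed in when it is done.

```bash
mkdir -p pics; python3 - <<'E'
from bench import *
import cv2,pprint
pprint.pprint(state())
for n in("side","top"):
    im=snapshot(n); cv2.imwrite(f"pics/{n}0.png",cv2.cvtColor(im,cv2.COLOR_RGB2BGR)); print(n,camera_params(n))
E
```

```text
{'eef_rot': array([-2.45275464e+00,  1.96141516e+00,  2.35267552e-03]),
 'effort': array([-1.18190434e-03, -5.32380474e+01,  2.11934937e-02, -2.51304388e+01,
        1.14236758e-02,  7.75292603e-03, -2.65746559e-05]),
 'force': array([-0.1726583 ,  0.0621679 , -0.45759638]),
 'grip_width': 0.08536346127655876,
 'joint_positions': array([ 1.30603459,  0.46838954, -0.01158867,  1.60367272,  0.00600251,
        1.0713804 , -0.05628003]),
 'moment': array([0.01042987, 0.0211516 , 0.01464583]),
 'qd': array([ 0.00031214,  0.00084178, -0.00088158,  0.00061158,  0.00077029,
        0.00050294,  0.00096837]),
 'tcp_pos': array([ 0.14276234, -0.6335356 ,  0.23030997]),
 'time_s': 0.0}
side {'fovy': 54.17965144913601, 'cx': 318.715023456048, 'cy': 197.29097937225959, 'R': array([[ 0.95275896, -0.30372246,  0.00174268],
       [-0.15926479, -0.50447311, -0.84861157],
       [ 0.25862153,  0.80824473, -0.52901357]]), 't': array([-0.50099605,  0.15791265,  1.00921802])}
top {'fovy': 44.74770022349359, 'cx': 315.7687417381901, 'cy': 198.87703146031663, 'R': array([[-0.01085941, -0.99987922,  0.01111838],
       [-0.99645546,  0.00989331, -0.08353825],
       [ 0.08341816, -0.01198615, -0.99644254]]), 't': array([-0.02508521,  0.53050097,  1.27009347])}
```

View pics/side0.png

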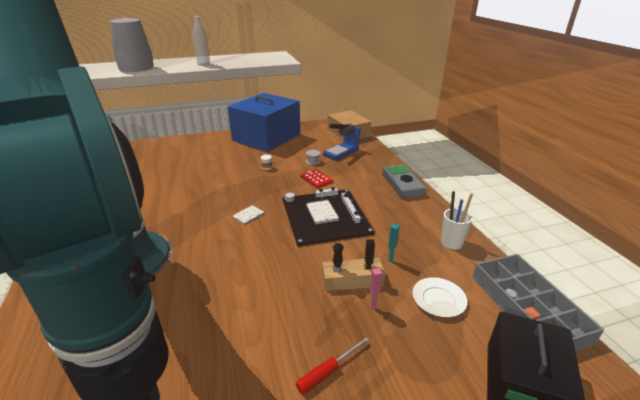

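View pics/top0.png

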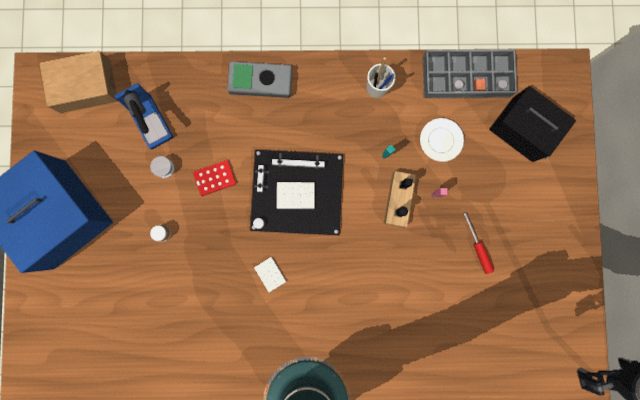

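```bash
python3 - <<'E'
import cv2
im=cv2.imread("pics/top0.png")
cv2.imwrite("pics/c1.png",cv2.resize(im[140:245,240:355],None,fx=5.7,fy=5.7,interpolation=cv2.INTER_CUBIC))
cv2.imwrite("pics/c2.png",cv2.resize(im[135:235,370:470],None,fx=6,fy=6,interpolation=cv2.INTER_CUBIC))
im=cv2.imread("pics/side0.png")
cv2.imwrite("pics/c3.png",cv2.resize(im[165:315,270:420],None,fx=4,fy=4,interpolation=cv2.INTER_CUBIC))
E
```

```text
(no output)
```

View pics/c1.png

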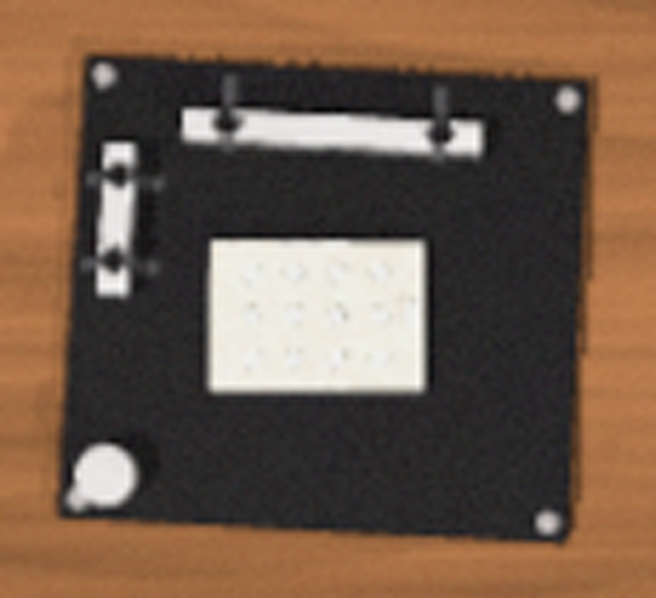

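View pics/c2.png

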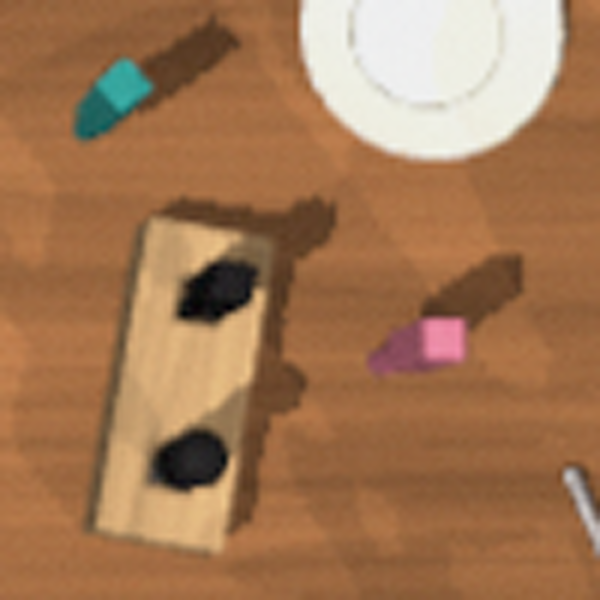

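View pics/c3.png

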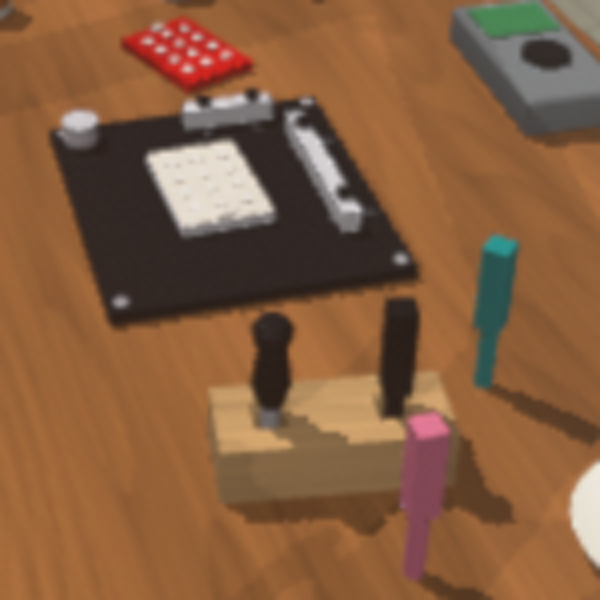

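```bash
cat > h.py <<'E'
import numpy as np
from bench import *
from scipy.optimize import least_squares
CP={n:camera_params(n) for n in("side","top")}
def proj(n,X):
    c=CP[n];f=200/np.tan(np.radians(c["fovy"]/2));p=np.atleast_2d(X)@np.array(c["R"]).T+c["t"]
    return np.c_[c["cx"]+f*p[:,0]/p[:,2],c["cy"]+f*p[:,1]/p[:,2]]
def back(n,uv,z):
    c=CP[n];f=200/np.tan(np.radians(c["fovy"]/2));R=np.array(c["R"]);o=-R.T@c["t"]
    uv=np.atleast_2d(uv);d=np.c_[(uv[:,0]-c["cx"])/f,(uv[:,1]-c["cy"])/f,np.ones(len(uv))]@R
    return o+d*((z-o[2])/d[:,2])[:,None]
def crop(p,off,f): return (np.array(p,float)+.5)/f-.5+np.array(off)
def fit(pts,views,z,g):
    pts=np.array(pts)/1000
    def W(q):
        c,s=np.cos(q[2]),np.sin(q[2]);return np.c_[q[0]+c*pts[:,0]-s*pts[:,1],q[1]+s*pts[:,0]+c*pts[:,1],np.full(len(pts),z)]
    r=least_squares(lambda q:np.concatenate([(proj(n,W(q))-uv).ravel() for n,uv in views]),g)
    return r.x,np.abs(r.fun).max()
E
python3 - <<'E'
from h import *
np.set_printoptions(precision=4,suppress=True)
T=lambda p:crop(p,(240,140),5.7);T2=lambda p:crop(p,(370,135),6);S=lambda p:crop(p,(270,165),4)
jt=T([(90,57),(594,80),(568,540),(60,516)]);js=S([(315,98),(418,275),(112,318),(52,132)])
P=[(110,120),(110,-120),(-110,-120),(-110,120)]
for v in([("top",jt)],[("side",js)],[("top",jt),("side",js)]): print("jig",fit(P,v,.012,[.65,0,0]))
st=T2([(148,217),(275,240),(222,552),(92,530)]);ss=S([(440,373),(455,420),(220,448),(210,388)])
P=[(70,28),(70,-28),(-70,-28),(-70,28)]
for v in([("top",st)],[("side",ss)],[("top",st),("side",ss)]): print("stand",fit(P,v,.04,[.65,-.2,0]))
mt=T([(208,239),(427,239),(427,392),(208,392)]);ms=S([(233,140),(274,212),(184,234),(147,155)])
P=[(35,50),(35,-50),(-35,-50),(-35,50)]
for v in([("top",mt)],[("side",ms)],[("top",mt),("side",ms)]): print("mod",fit(P,v,.022,[.65,0,0]))
for n in CP: print(-np.array(CP[n]["R"]).T@CP[n]["t"])
print("fence inner",back("top",T([(182,143),(483,157)]),.030)); print("stop inner",back("top",T([(136,143),(129,297)]),.030))
print("tops",back("top",T2([(238,278),(210,445)]),.115))
E
```

```text
jig (array([ 0.5511,  0.019 , -0.0618]), np.float64(0.7500066365558382))
jig (array([ 0.5533,  0.0196, -0.0685]), np.float64(0.8596852033754487))
jig (array([ 0.552,  0.019, -0.064]), np.float64(1.1628140253402819))
stand (array([ 0.5273, -0.2526, -0.1955]), np.float64(0.34983250328178883))
stand (array([ 0.5317, -0.2457, -0.1878]), np.float64(2.2065367474132813))
stand (array([ 0.5291, -0.2502, -0.1926]), np.float64(3.8213979111376375))
mod (array([ 0.5414,  0.0238, -0.009 ]), np.float64(0.47896245876393095))
mod (array([ 0.544 ,  0.0259, -0.0125]), np.float64(1.0994955666278088))
mod (array([ 0.5423,  0.0241, -0.0099]), np.float64(0.9162667699143867))
[ 0.2415 -0.8882  0.6688]
[ 0.4224 -0.0151  1.3102]
fence inner [[ 0.6219  0.0861  0.03  ]
 [ 0.6141 -0.0542  0.03  ]]
stop inner [[0.6221 0.1075 0.03  ]
 [0.55   0.1109 0.03  ]]
tops [[ 0.5649 -0.262   0.115 ]
 [ 0.4958 -0.2485  0.115 ]]
```

```bash
python3 - <<'E'
from h import *
import cv2
R=lambda a:np.array([[np.cos(a),-np.sin(a)],[np.sin(a),np.cos(a)]])
out=[]
for n,(x0,y0,w,h) in (("side",(315,228,75,70)),("top",(378,160,50,75))):
    im=cv2.imread(f"pics/{n}0.png").astype(float)
    f=8
    c=cv2.resize(np.clip(255*(im[y0:y0+h,x0:x0+w]/255)**.45,0,255).astype(np.uint8),None,fx=f,fy=f,interpolation=cv2.INTER_CUBIC)
    P=np.array([(70,28),(70,-28),(-70,-28),(-70,28)])/1000
    for z,col in((.04,(0,255,0)),(0.,(255,255,0))):
        X=np.c_[P@R(-.1955).T+[.5283,-.2515],np.full(4,z)]
        uv=((proj(n,X)-[x0,y0]+.5)*f-.5).astype(int); cv2.polylines(c,[uv.reshape(-1,1,2)],True,col,1)
    cv2.imwrite(f"pics/d_{n}.png",c)
E
```

```text
(no output)
```

View pics/d_side.png

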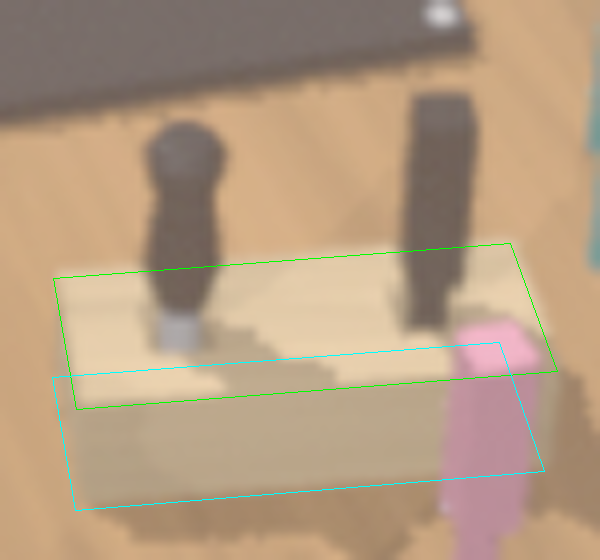

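View pics/d_top.png

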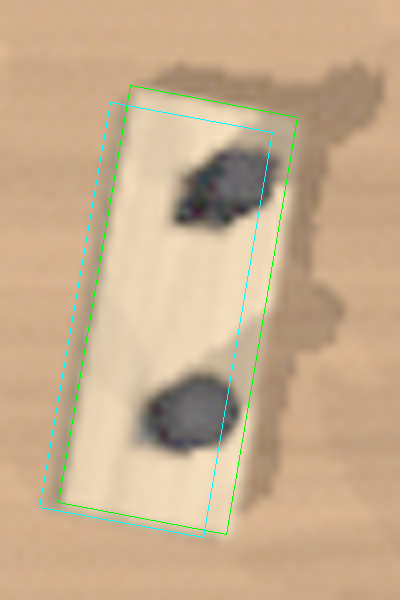

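```bash
cat > fitp.py <<'E'
from h import *
import cv2
def masks(name0,wins,thr=85):
    M={}
    for n,(x0,y0,w,h) in wins.items():
        im=cv2.imread(f"pics/{n}{name0}.png")[y0:y0+h,x0:x0+w]
        b=cv2.resize(im,None,fx=8,fy=8,interpolation=cv2.INTER_CUBIC).max(2)<thr
        M[n]=b
    return M
def render(q,wins):
    x,y,a=q[:3];out={}
    c,s=np.cos(a),np.sin(a)
    B=np.array([(c*i-s*j,s*i+c*j) for i in(-.009,.009) for j in(-.009,.009)])
    t=np.linspace(0,2*np.pi,24);C=.006*np.c_[np.cos(t),np.sin(t)]
    for n,(x0,y0,w,h) in wins.items():
        m=np.zeros((h*8,w*8),np.uint8)
        for P,z0,z1 in((B,.053,.115),(C,.041,.053)):
            X=np.r_[np.c_[P+[x,y],np.full(len(P),z0)],np.c_[P+[x,y],np.full(len(P),z1)]]
            uv=((proj(n,X)-[x0,y0]+.5)*8-.5).round().astype(np.int32)
            cv2.fillConvexPoly(m,cv2.convexHull(uv),1)
        out[n]=m>0
    return out
E
python3 - <<'E'
from fitp import *
from scipy.optimize import differential_evolution
wins={"side":(360,236,20,35),"top":(395,172,18,22)}
for thr in(70,95):
  M=masks("0",wins,thr)
  for use in(("side",),("top",),("side","top")):
    def cost(q):
        r=render(q,wins);return sum(1-(r[n]&M[n]).sum()/(r[n]|M[n]).sum() for n in use)
    r=differential_evolution(cost,[(.54,.59),(-.285,-.235),(-.8,.8)],seed=1,maxiter=60,polish=False)
    print(thr,use,r.x.round(4),round(r.fun,3))
    print([round(min(cost([r.x[0]+dx,r.x[1]+dy,a]) for dx in(-.001,0,.001) for dy in(-.001,0,.001)),3) for a in np.arange(-.8,.8,.2)])
E
```

```text
70 ('side',) [ 0.5651 -0.2594 -0.4779] 0.124
[np.float64(0.265), np.float64(0.192), np.float64(0.159), np.float64(0.247), np.float64(0.295), np.float64(0.322), np.float64(0.321), np.float64(0.303)]
70 ('top',) [ 0.563  -0.2593 -0.319 ] 0.169
[np.float64(0.188), np.float64(0.197), np.float64(0.183), np.float64(0.183), np.float64(0.195), np.float64(0.192), np.float64(0.182), np.float64(0.191)]
70 ('side', 'top') [ 0.5644 -0.26   -0.4579] 0.344
[np.float64(0.456), np.float64(0.397), np.float64(0.38), np.float64(0.436), np.float64(0.503), np.float64(0.533), np.float64(0.516), np.float64(0.502)]
95 ('side',) [ 0.5653 -0.2589 -0.3896] 0.107
[np.float64(0.202), np.float64(0.13), np.float64(0.11), np.float64(0.18), np.float64(0.23), np.float64(0.261), np.float64(0.263), np.float64(0.24)]
95 ('top',) [ 0.563  -0.259  -0.2359] 0.156
[np.float64(0.179), np.float64(0.183), np.float64(0.173), np.float64(0.163), np.float64(0.175), np.float64(0.183), np.float64(0.193), np.float64(0.209)]
95 ('side', 'top') [ 0.5645 -0.2599 -0.409 ] 0.298
[np.float64(0.387), np.float64(0.323), np.float64(0.303), np.float64(0.373), np.float64(0.426), np.float64(0.451), np.float64(0.465), np.float64(0.456)]
```

```bash
python3 - <<'E'
from h import *
T2=lambda p:crop(p,(370,135),6)
print("pink, turq",back("top",T2([(443,340),(125,85)]),.11)[:,:2]-[.5645,-.2595])
print("scraper",back("top",T2([(200,440)]),.1)[:,:2]-[.5645,-.2595])
E
python3 -m pendant '[[[0,0,0],0,0.5]]' 60; python3 -c "
from bench import*
s=state();print(s['grip_width'],s['tcp_pos'])"
```

```text
pink, turq [[-0.02572891 -0.08804261]
 [ 0.08251507  0.04159594]]
scraper [[-0.06563765  0.01214429]]
time_s: 0.2
tcp_pos: [0.1428, -0.6337, 0.2307]
eef_rot: [-2.453, 1.962, 0.002]
force: [0.3, -0.1, 0.1]
grip_width: 0.0733
0.07328268625167182 [ 0.1428391  -0.63374689  0.2306694 ]
```

```bash
cat >> h.py <<'E'
from scipy.spatial.transform import Rotation as Ro
def to(x,y,z,yaw=None):
    s=state();R=Ro.from_rotvec(s["eef_rot"]).as_matrix()
    d=R.T@(np.array([x,y,z])-s["tcp_pos"])*1000
    a=np.arctan2(R[1,0],R[0,0])
    print("t",round(s["time_s"],2),"tcp",s["tcp_pos"].round(4),"xdir",round(a,4),"tilt",R[:,2].round(4),"F",s["force"].round(2),"w",round(s["grip_width"],4))
    print("tool delta",d.round(1), "" if yaw is None else ("twist",round(-(yaw-a),4)))
E
python3 -c "
from h import *
to(.5645,-.2595,.2307,-1.92)"
```

```text
t 0.2 tcp [ 0.1428 -0.6337  0.2307] xdir -1.3491 tilt [-4.0e-04  1.1e-03 -1.0e+00] F [ 0.27 -0.11  0.12] w 0.0733
tool delta [-2.724e+02 -4.936e+02  2.000e-01] ('twist', np.float64(0.5709))
```

```bash
python3 -m pendant '[[[-10,-18,0],0,0.5],[[-17,-31,0],0,0.5],[[-17,-31,0],0,0.5],[[-17,-31,0],0,0.5],[[-17,-31,0],0,0.5],[[-17,-31,0],0,0.5],[[-17,-31,0],0,0.5],[[-17,-31,0],0,0.5]]'
python3 -m pendant '[[[-17,-31,0],0,0.5],[[-17,-31,0],0,0.5],[[-17,-31,0],0,0.5],[[-17,-31,0],0,0.5],[[-17,-31,0],0,0.5],[[-17,-31,0],0,0.5],[[-17,-31,0],0,0.5],[[-10,-18,0],0,0.5]]'
python3 -m pendant '[[[0,0,0],0.14,0.5],[[0,0,0],0.14,0.5],[[0,0,0],0.14,0.5],[[0,0,0],0.14,0.5],[[0,0,0],0,0.5]]'
python3 -c "
from h import *
to(.5645,-.2595,.2307,-1.92)"
```

```text
time_s: 1.0
tcp_pos: [0.3447, -0.4554, 0.2312]
eef_rot: [2.453, -1.962, -0.0]
force: [0.4, -0.2, -1.1]
grip_width: 0.0424
time_s: 1.8
tcp_pos: [0.5468, -0.276, 0.2311]
eef_rot: [-2.456, 1.957, 0.0]
force: [0.0, 0.8, -0.3]
grip_width: 0.0428
time_s: 2.3
tcp_pos: [0.5446, -0.2789, 0.231]
eef_rot: [1.815, -2.563, -0.0]
force: [0.9, -0.0, 0.2]
grip_width: 0.0432
t 2.3 tcp [ 0.5446 -0.2789  0.231 ] xdir -1.9093 tilt [-6.e-04 -2.e-04 -1.e+00] F [ 0.92 -0.05  0.18] w 0.0432
tool delta [-25.  -12.3   0.3] ('twist', np.float64(0.0107))
```

```bash
python3 -m pendant '[[[-25,-12,0],0,0.5],[[0,0,30],0,0.5],[[0,0,30],0,0.5],[[0,0,0],0,0.5],[[0,0,0],0,0.5]]'
python3 - <<'E'
from h import *
import cv2
to(.5645,-.2595,.066,-1.92)
for n in CP:
    im=cv2.cvtColor(snapshot(n),cv2.COLOR_RGB2BGR);cv2.imwrite(f"pics/{n}1.png",im)
a=cv2.imread("pics/side1.png")[180:310,300:430];b=cv2.imread("pics/top1.png")[130:230,360:460]
cv2.imwrite("pics/e.png",np.hstack([cv2.resize(a,(400,400),interpolation=2),cv2.resize(b,(400,400),interpolation=2)]))
E
```

```text
time_s: 2.8
tcp_pos: [0.5642, -0.2596, 0.1713]
eef_rot: [1.818, -2.562, -0.001]
force: [0.7, 0.1, 0.9]
grip_width: 0.0429
t 2.8 tcp [ 0.5642 -0.2596  0.1713] xdir -1.9075 tilt [-8.e-04  3.e-04 -1.e+00] F [0.66 0.06 0.92] w 0.0429
tool delta [ -0.2  -0.3 105.3] ('twist', np.float64(0.0125))
```

View pics/e.png

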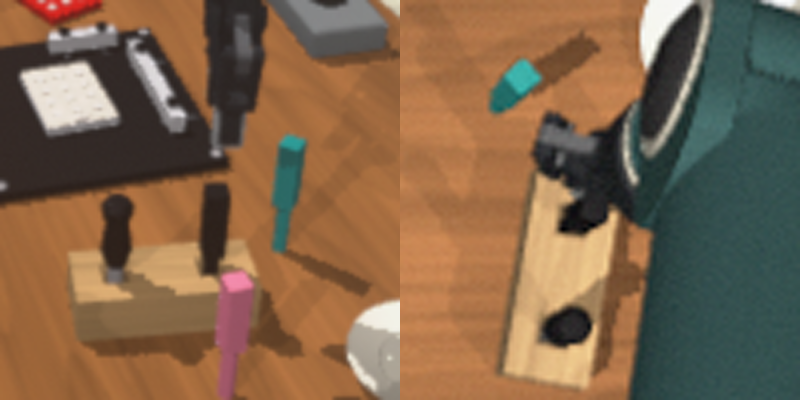

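```bash
python3 - <<'E'
from h import *
s=state()["tcp_pos"]
for n,o,f in(("side",(300,180),400/130),("top",(360,130),4)):
    print(n,((proj(n,[s,[.5645,-.2595,.115]])-o)*f).round(0))
E
```

```text
side [[222. 127.]
 [215. 191.]]
top [[214. 191.]
 [193. 204.]]
```

```bash
python3 -m pendant '[[[0,0,30],0,0.5],[[0,0,30],0,0.5],[[0,0,25],0,0.5],[[0,0,20],0,0.5],[[0,0,0],0,0.5]]'
python3 -m pendant '[[[0,0,0],0,1],[[0,0,0],0,1],[[0,0,0],0,1],[[0,0,0],0,1],[[0,0,0],0,1],[[0,0,0],0,1]]' 30
python3 -c "
from h import *
to(.5645,-.2595,.066,-1.92)"
```

```text
time_s: 3.4
tcp_pos: [0.5634, -0.2593, 0.0651]
eef_rot: [1.815, -2.562, -0.004]
force: [-0.9, 0.6, -0.1]
grip_width: 0.0425
time_s: 4.0
tcp_pos: [0.5658, -0.2601, 0.0684]
eef_rot: [-1.815, 2.562, -0.005]
force: [-0.3, 0.0, 6.8]
grip_width: 0.0175
t 4.0 tcp [ 0.5658 -0.2601  0.0684] xdir -1.9091 tilt [ 0.0034 -0.0016 -1.    ] F [-0.32  0.05  6.83] w 0.0175
tool delta [-0.2  1.4  2.4] ('twist', np.float64(0.0109))
```

```bash
python3 -m pendant '[[[0,0,-2],0,1],[[0,0,0],0,1],[[0,0,0],0,1]]' 120
python3 -m pendant '[[[0,0,-10],0,1],[[0,0,-25],0,1],[[0,0,-25],0,1],[[0,0,0],0,1],[[0,0,0],0,1]]'
python3 - <<'E'
from h import *
import cv2
to(.5645,-.2595,.126,-1.92)
for n in CP:
    im=cv2.cvtColor(snapshot(n),cv2.COLOR_RGB2BGR);cv2.imwrite(f"pics/{n}2.png",im)
a=cv2.imread("pics/side2.png")[180:310,300:430];b=cv2.imread("pics/top2.png")[130:230,360:460]
cv2.imwrite("pics/e2.png",np.hstack([cv2.resize(a,(400,400),interpolation=2),cv2.resize(b,(400,400),interpolation=2)]))
E
```

```text
time_s: 4.3
tcp_pos: [0.5644, -0.2595, 0.0686]
eef_rot: [-1.816, 2.564, -0.0]
force: [-0.5, -1.5, 4.1]
grip_width: 0.0167
time_s: 4.8
tcp_pos: [0.5644, -0.2595, 0.1289]
eef_rot: [-1.815, 2.563, -0.001]
force: [0.1, 0.8, -1.0]
grip_width: 0.0168
t 4.8 tcp [ 0.5644 -0.2595  0.1289] xdir -1.9091 tilt [ 8.e-04 -4.e-04 -1.e+00] F [ 0.14  0.79 -0.99] w 0.0168
tool delta [-0.1 -0.1  2.9] ('twist', np.float64(0.0109))
```

View pics/e2.png

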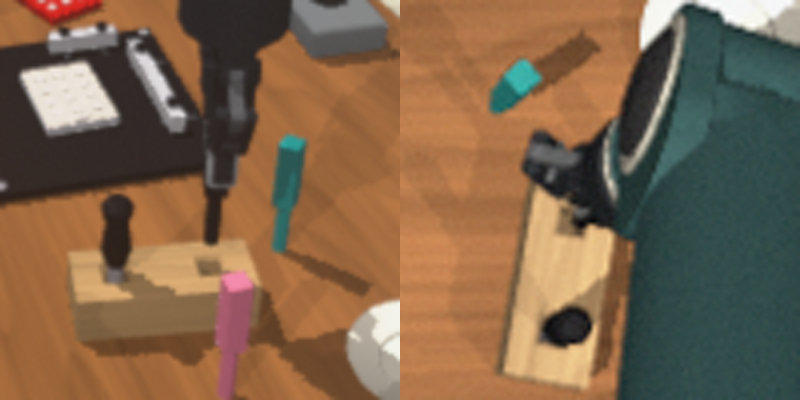

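```bash
python3 - <<'E'
from h import *
f=lambda p:crop(p,(300,180),400/130); g=lambda p:crop(p,(360,130),4)
print("foot side if z .065",back("side",f([(211,241)]),.065)); print(((proj("side",[[.5644,-.2595,.065]])-[300,180])*400/130))
print("socket",back("side",f([(207,264)]),.04),back("top",g([(575,220)]) -[100,0],.04))
to(.63-.14,-.02,.13,-1.571-.064)
E
```

```text
foot side if z .065 [[ 0.56557636 -0.25614303  0.065     ]]
[[210.33257779 243.06384925]]
socket [[ 0.56513037 -0.25377878  0.04      ]] [[ 0.56412944 -0.26167221  0.04      ]]
t 4.9 tcp [ 0.5635 -0.2591  0.1274] xdir -1.9091 tilt [-1.7e-03  6.0e-04 -1.0e+00] F [ 0.48 -0.44 -0.84] w 0.0164
tool delta [-201.2  148.7   -2.3] ('twist', np.float64(-0.2741))
```

```bash
python3 -m pendant '[[[0,0,0],-0.137,1],[[0,0,0],-0.137,1],[[-20,0,0],0,1],[[-35,0,0],0,1],[[-35,0,0],0,1],[[-35,20,0],0,1],[[-35,25,0],0,1],[[-35,25,0],0,1]]'
python3 -m pendant '[[[-35,25,0],0,1],[[-30,17,0],0,1],[[-15,5,0],0,1],[[0,0,0],0,1],[[0,0,0],0,1]]'
python3 - <<'E'
from h import *
import cv2
to(.465,.0265,.0795,-1.635)
for n in CP:
    im=cv2.cvtColor(snapshot(n),cv2.COLOR_RGB2BGR);cv2.imwrite(f"pics/{n}3.png",im)
a=cv2.imread("pics/side3.png")[150:280,260:390];b=cv2.imread("pics/top3.png")[135:245,245:355]
cv2.imwrite("pics/e3.png",np.hstack([cv2.resize(a,(400,400),interpolation=2),cv2.resize(b,(400,400),interpolation=2)]))
E
```

```text
time_s: 5.7
tcp_pos: [0.5052, -0.0588, 0.127]
eef_rot: [2.148, -2.29, -0.003]
force: [0.3, 0.3, -0.1]
grip_width: 0.0167
time_s: 6.2
tcp_pos: [0.4651, 0.022, 0.1277]
eef_rot: [2.149, -2.291, -0.001]
force: [-0.4, 0.0, -0.6]
grip_width: 0.0168
t 6.2 tcp [0.4651 0.022  0.1277] xdir -1.6348 tilt [-1.e-03 -4.e-04 -1.e+00] F [-0.41  0.04 -0.63] w 0.0168
tool delta [-4.5  0.3 48.2] ('twist', np.float64(0.0002))
```

View pics/e3.png

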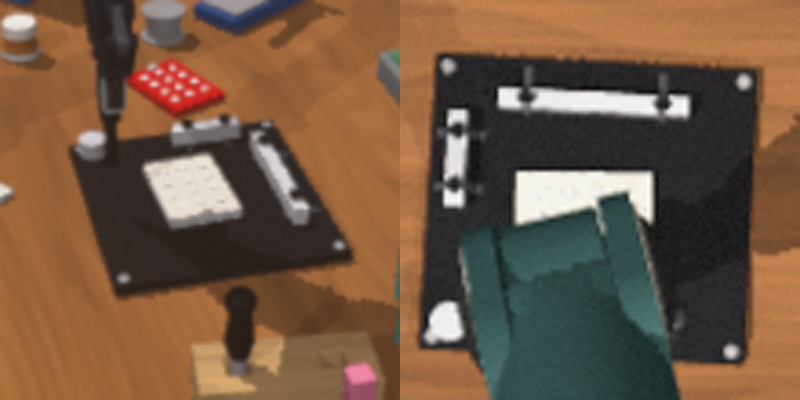

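```bash
python3 -m pendant '[[[-4.5,0,20],0,1],[[0,0,20],0,1],[[0,0,8],0,1],[[0,0,0],0,1],[[0,0,0],0,1]]'
python3 - <<'E'
from h import *
import cv2
to(.501,.0245,.0795,-1.635)
for n in CP:
    im=cv2.cvtColor(snapshot(n),cv2.COLOR_RGB2BGR);cv2.imwrite(f"pics/{n}4.png",im)
a=cv2.imread("pics/side4.png")[160:260,265:365]
cv2.imwrite("pics/e4.png",cv2.resize(a,(600,600),interpolation=2))
E
```

```text
time_s: 6.8
tcp_pos: [0.4659, 0.0265, 0.0805]
eef_rot: [-2.148, 2.293, -0.0]
force: [-0.3, -0.5, 0.2]
grip_width: 0.0162
t 6.8 tcp [0.4659 0.0265 0.0805] xdir -1.6361 tilt [ 2.e-04 -1.e-04 -1.e+00] F [-0.35 -0.49  0.17] w 0.0162
tool delta [ -0.3 -35.1   1. ] ('twist', np.float64(-0.0011))
```

View pics/e4.png

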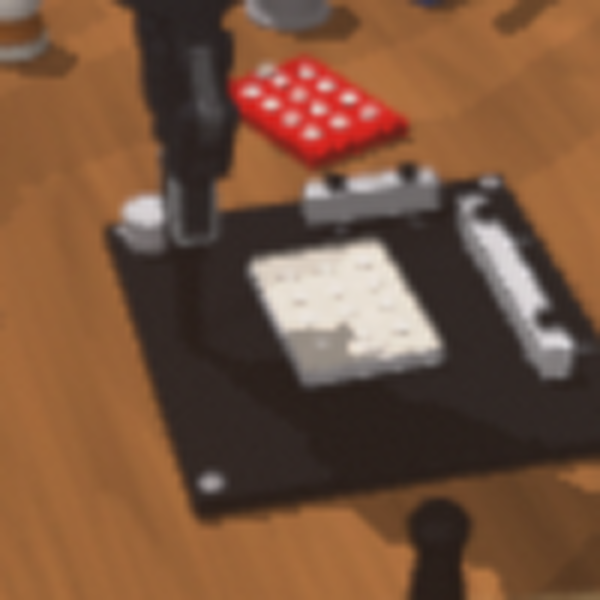

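```bash
python3 -m pendant '[[[0,-8,1.5],0,1],[[0,-12,0],0,1],[[0,-5,0],0,1],[[0,-2,0],0,1],[[0,-2,0],0,1],[[0,-2,0],0,1],[[0,-2,0],0,1]]'
python3 -m pendant '[[[0,-2,0],0,1],[[0,-2,0],0,1]]'
python3 -m pendant '[[[0,-2,0],0,1],[[0,-2,0],0,1]]'
python3 -m pendant '[[[0,-2,0],0,1],[[0,-2,0],0,1]]'
```

```text
time_s: 7.6
tcp_pos: [0.4983, 0.0249, 0.0787]
eef_rot: [2.149, -2.291, -0.0]
force: [0.1, -0.5, -1.0]
grip_width: 0.0165
time_s: 7.8
tcp_pos: [0.5025, 0.0246, 0.0788]
eef_rot: [2.149, -2.292, -0.0]
force: [-0.2, 0.1, -0.9]
grip_width: 0.0166
time_s: 8.0
tcp_pos: [0.5061, 0.0243, 0.0786]
eef_rot: [2.148, -2.291, -0.001]
force: [-1.8, 0.3, -1.0]
grip_width: 0.0165
time_s: 8.2
tcp_pos: [0.5104, 0.0241, 0.0787]
eef_rot: [2.149, -2.291, -0.0]
force: [-0.7, 0.1, -0.6]
grip_width: 0.0167
```

```bash
python3 -m pendant '[[[0,-2,0],0,1],[[0,-2,0],0,1],[[0,-2,0],0,1],[[0,-2,0],0,1]]'
python3 -m pendant '[[[0,-2,0],0,1],[[0,-2,0],0,1],[[0,-2,0],0,1],[[0,-2,0],0,1]]'
python3 - <<'E'
from h import *
import cv2
to(.501,.0245,.0795,-1.635)
for n in CP:
    im=cv2.cvtColor(snapshot(n),cv2.COLOR_RGB2BGR);cv2.imwrite(f"pics/{n}5.png",im)
a=cv2.imread("pics/side5.png")[160:260,265:365];b=cv2.imread("pics/top5.png")[140:240,245:345]
cv2.imwrite("pics/e5.png",np.hstack([cv2.resize(a,(400,400),interpolation=2),cv2.resize(b,(400,400),interpolation=2)]))
E
```

```text
time_s: 8.6
tcp_pos: [0.5186, 0.0236, 0.0787]
eef_rot: [2.149, -2.292, -0.0]
force: [-0.3, -0.1, 0.1]
grip_width: 0.0164
time_s: 9.0
tcp_pos: [0.5265, 0.023, 0.0788]
eef_rot: [2.149, -2.292, 0.0]
force: [-0.3, -0.3, -0.3]
grip_width: 0.0165
t 9.0 tcp [0.5265 0.023  0.0788] xdir -1.635 tilt [-1.e-04 -1.e-04 -1.e+00] F [-0.35 -0.35 -0.3 ] w 0.0165
tool delta [ 0.2 25.6 -0.7] ('twist', np.float64(-0.0))
```

View pics/e5.png

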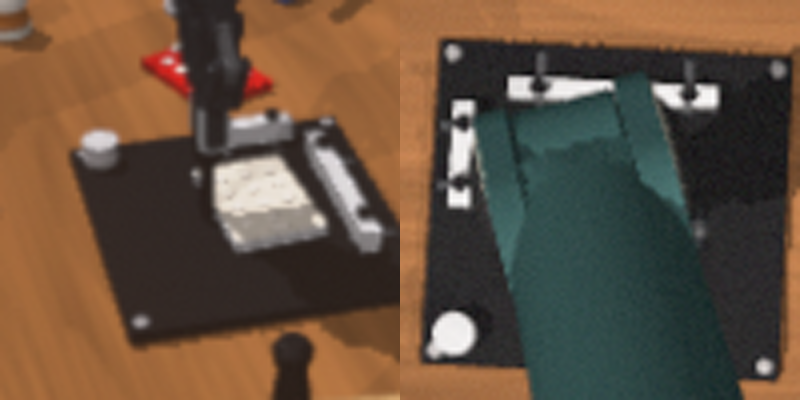

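```bash
python3 -m pendant '[[[0,-2,0],0,1],[[0,-2,0],0,1],[[0,-1,0],0,1],[[0,-1,0],0,1]]'
for i in 1; do python3 -m pendant '[[[0,-1,0],0,1],[[0,-1,0],0,1]]'; done
python3 -m pendant '[[[0,-1,0],0,1],[[0,-1,0],0,1]]'
```

```text
time_s: 9.5
tcp_pos: [0.5324, 0.0227, 0.0788]
eef_rot: [2.149, -2.292, -0.0]
force: [-1.2, 0.3, -0.0]
grip_width: 0.0163
time_s: 9.7
tcp_pos: [0.5344, 0.0225, 0.0788]
eef_rot: [2.149, -2.292, -0.0]
force: [0.0, 0.3, 0.1]
grip_width: 0.0167
time_s: 9.9
tcp_pos: [0.5364, 0.0224, 0.0787]
eef_rot: [2.149, -2.292, -0.0]
force: [-0.9, 1.1, -1.0]
grip_width: 0.017
```

```bash
python3 -m pendant '[[[0,-1,0],0,1],[[0,-1,0],0,1]]'; python3 -m pendant '[[[0,-1,0],0,1]]'
```

```text
time_s: 10.1
tcp_pos: [0.5384, 0.0223, 0.0787]
eef_rot: [2.149, -2.292, -0.0]
force: [-1.0, -0.6, -0.6]
grip_width: 0.0167
time_s: 10.2
tcp_pos: [0.5394, 0.0222, 0.0788]
eef_rot: [2.149, -2.292, 0.0]
force: [-0.6, 0.7, 0.4]
grip_width: 0.017
```

```bash
python3 -m pendant '[[[0,-1,0],0,1]]'|sed -n 2,4p;python3 -m pendant '[[[0,-1,0],0,1]]'|sed -n 2,4p;
```

```text
tcp_pos: [0.5404, 0.0221, 0.0787]
eef_rot: [2.149, -2.292, -0.0]
force: [0.1, 1.1, -0.4]
tcp_pos: [0.5414, 0.0221, 0.0787]
eef_rot: [2.149, -2.292, -0.0]
force: [-0.4, -0.1, -0.9]
```

```bash
python3 -m pendant '[[[0,-1,0],0,1]]'|sed -n 2,4p;python3 -m pendant '[[[0,-0.7,0],0,1]]'|sed -n 2,4p;
```

```text
tcp_pos: [0.5424, 0.022, 0.0787]
eef_rot: [2.149, -2.292, -0.0]
force: [-1.7, -0.3, -0.6]
tcp_pos: [0.5429, 0.022, 0.0787]
eef_rot: [2.148, -2.291, -0.001]
force: [-2.4, 0.2, -0.6]
```

```bash
python3 -m pendant '[[[0,-0.7,0],0,1]]'|sed -n 2,4p;python3 -m pendant '[[[0,-0.7,0],0,1]]'|sed -n 2,4p;
```

```text
tcp_pos: [0.5432, 0.0221, 0.0786]
eef_rot: [2.148, -2.291, -0.001]
force: [-2.4, 0.9, -0.9]
tcp_pos: [0.5439, 0.0221, 0.0785]
eef_rot: [2.148, -2.291, -0.002]
force: [-2.4, 1.3, 0.2]
```

```bash
python3 -m pendant '[[[0,-0.5,0],0,1]]'|sed -n 2,4p;python3 -m pendant '[[[0,-0.5,0],0,1]]'|sed -n 2,4p;
```

```text
tcp_pos: [0.5446, 0.0221, 0.0786]
eef_rot: [2.149, -2.291, -0.001]
force: [-2.9, 0.3, 0.2]
tcp_pos: [0.5453, 0.0219, 0.0786]
eef_rot: [2.149, -2.291, -0.0]
force: [-1.8, 1.0, -0.2]
```

```bash
python3 -m pendant '[[[0,-0.5,0],0,1]]'|sed -n 2,4p;python3 -m pendant '[[[0,-0.5,0],0,1]]'|sed -n 2,4p;
```

```text
tcp_pos: [0.5459, 0.0219, 0.0787]
eef_rot: [2.149, -2.291, -0.0]
force: [-2.7, -0.3, -0.4]
tcp_pos: [0.5465, 0.0218, 0.0788]
eef_rot: [2.149, -2.292, -0.0]
force: [-2.2, 1.7, -0.5]
```

```bash
python3 -m pendant '[[[0,-0.5,0],0,1]]'|sed -n 2,4p;python3 -m pendant '[[[0,-0.5,0],0,1]]'|sed -n 2,4p;
```

```text
tcp_pos: [0.5469, 0.0218, 0.0787]
eef_rot: [2.149, -2.292, -0.0]
force: [-2.7, 1.0, -1.0]
tcp_pos: [0.5474, 0.0218, 0.0788]
eef_rot: [2.149, -2.292, -0.0]
force: [-2.5, 0.4, -1.1]
```

```bash
python3 -m pendant '[[[0,-0.5,0],0,1]]'|sed -n 2,4p;python3 -m pendant '[[[0,-0.5,0],0,1]]'|sed -n 2,4p;
```

```text
tcp_pos: [0.5479, 0.0218, 0.0787]
eef_rot: [2.149, -2.292, -0.0]
force: [-2.3, 1.4, -0.3]
tcp_pos: [0.548, 0.0218, 0.0787]
eef_rot: [2.148, -2.291, -0.001]
force: [-3.3, 0.8, 1.4]
```

```bash
python3 - <<'E'
from h import *
import cv2
to(.501,.0245,.0795,-1.635)
for n in CP:
    im=cv2.cvtColor(snapshot(n),cv2.COLOR_RGB2BGR);cv2.imwrite(f"pics/{n}6.png",im)
a=cv2.imread("pics/side6.png")[160:250,275:365];b=cv2.imread("pics/top6.png")[140:240,245:345]
cv2.imwrite("pics/e6.png",np.hstack([cv2.resize(a,(400,400),interpolation=2),cv2.resize(b,(400,400),interpolation=2)]))
E
```

```text
t 11.6 tcp [0.548  0.0218 0.0787] xdir -1.635 tilt [-0.0011 -0.     -1.    ] F [-3.31  0.77  1.37] w 0.0167
tool delta [ 0.3 47.1 -0.8] ('twist', np.float64(0.0))
```

View pics/e6.png

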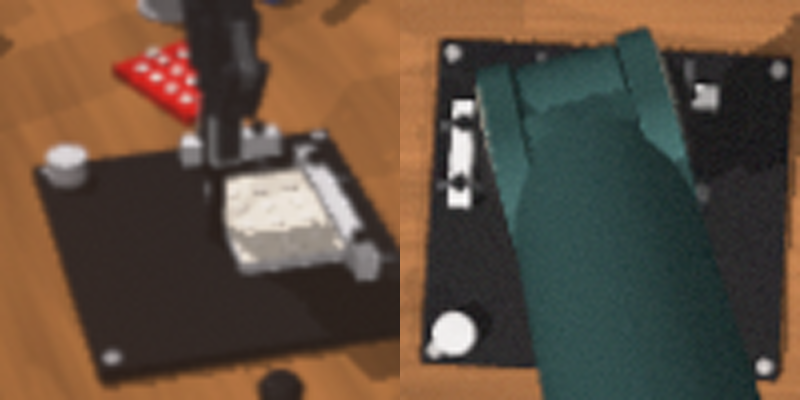

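```bash
python3 -m pendant '[[[0,-0.5,0],0,1]]'|sed -n 2,4p;python3 -m pendant '[[[0,-0.5,0],0,1]]'|sed -n 2,4p;
```

```text
tcp_pos: [0.5482, 0.0216, 0.0786]
eef_rot: [2.148, -2.291, -0.002]
force: [-4.0, 0.4, 1.0]
tcp_pos: [0.5484, 0.0215, 0.0785]
eef_rot: [2.147, -2.29, -0.002]
force: [-6.8, 0.8, 1.8]
```

```bash
python3 -m pendant '[[[0,-0.5,0],0,1]]'|sed -n 2,4p;python3 -m pendant '[[[0,0,0],0,1]]'|sed -n 2,4p;
```

```text
tcp_pos: [0.5485, 0.0214, 0.0784]
eef_rot: [2.147, -2.29, -0.003]
force: [-6.5, 0.6, 2.4]
tcp_pos: [0.5484, 0.0214, 0.0783]
eef_rot: [2.147, -2.29, -0.003]
force: [-6.2, 0.2, 1.3]
```

```bash
python3 -m pendant '[[[0,0,0],0,1],[[0,0,0],0,1]]'|sed -n 2,4p; python3 - <<'E'
from h import *
import cv2
im=cv2.cvtColor(snapshot("side"),cv2.COLOR_RGB2BGR);cv2.imwrite("pics/side7.png",im)
cv2.imwrite("pics/e7.png",cv2.resize(im[190:235,315:375],None,fx=10,fy=10,interpolation=2))
E
```

```text
tcp_pos: [0.5484, 0.0214, 0.0783]
eef_rot: [2.147, -2.29, -0.003]
force: [-6.1, 1.3, 1.6]
```

View pics/e7.png

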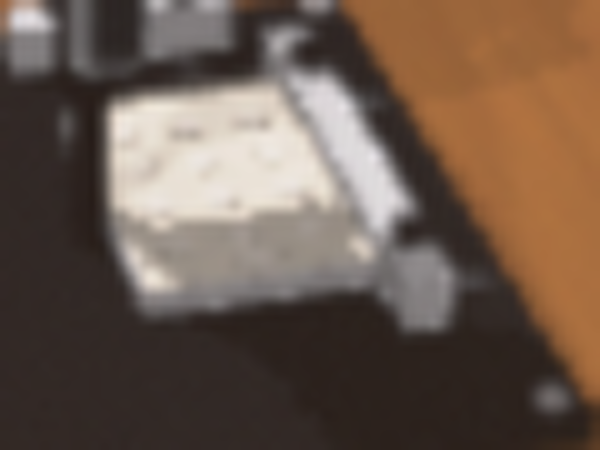

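```bash
python3 -m pendant '[[[0,3,0],0,1],[[0,10,0],0,1],[[0,15,0],0,1],[[0,15,-15],0,1],[[0,10,-25],0,1],[[15,0,0],0,1],[[30,0,0],0,1],[[30,0,0],0,1]]'|sed -n 2,4p
python3 -m pendant '[[[30,-10,0],0,1],[[0,0,0],0,1],[[0,0,0],0,1]]'|sed -n 2,4p; python3 - <<'E'
from h import *
import cv2
to(.584,-.057,.079)
for n in CP:
    im=cv2.cvtColor(snapshot(n),cv2.COLOR_RGB2BGR);cv2.imwrite(f"pics/{n}8.png",im)
a=cv2.imread("pics/side8.png")[180:240,310:380];b=cv2.imread("pics/top8.png")[150:230,250:330]
cv2.imwrite("pics/e8a.png",cv2.resize(a,None,fx=10,fy=10,interpolation=2));cv2.imwrite("pics/e8b.png",cv2.resize(b,(560,560),interpolation=2))
E
```

```text
tcp_pos: [0.4933, -0.0506, 0.1198]
eef_rot: [-2.149, 2.288, -0.005]
force: [0.3, -0.4, -0.2]
tcp_pos: [0.5009, -0.0812, 0.1192]
eef_rot: [-2.146, 2.293, -0.003]
force: [0.3, 0.7, -1.1]
t 13.45 tcp [ 0.5009 -0.0812  0.1192] xdir -1.637 tilt [ 2.3e-03 -4.0e-04 -1.0e+00] F [ 0.34  0.73 -1.07] w 0.0165
tool delta [-29.7 -81.3  40.4]
```

View pics/e8a.png

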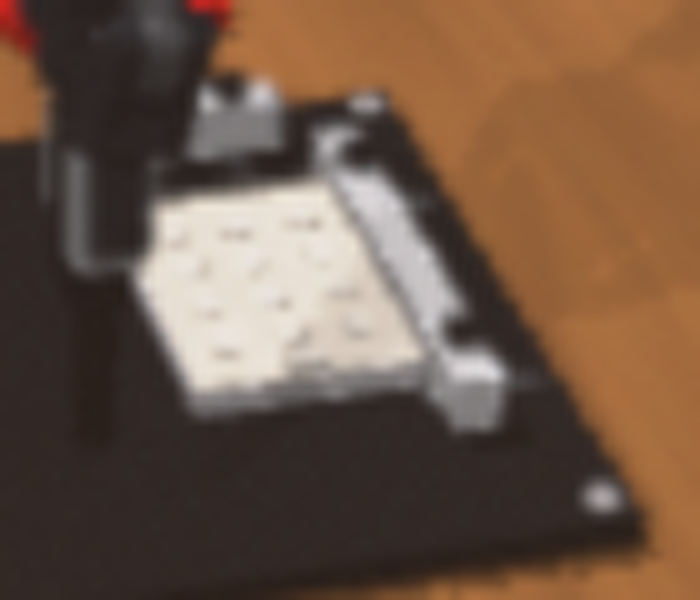

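View pics/e8b.png

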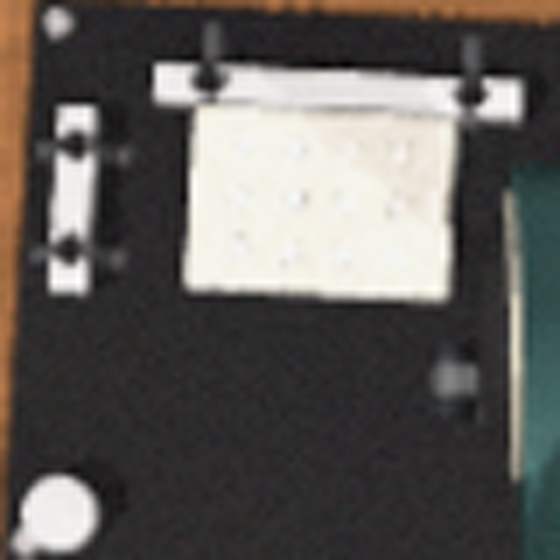

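```bash
python3 - <<'E'
from h import *
g=lambda p:crop(p,(250,150),7);s=lambda p:crop(p,(310,180),10)
P=[(35,50),(35,-50),(-35,-50),(-35,50)]
q,r=fit(P,[("top",g([(192,107),(460,118),(448,300),(183,290)]))],.022,[.59,.02,0]);print(q,r)
P2=[(35,50),(35,-50),(-35,-50)]
print(fit(P2,[("side",s([(328,180),(428,355),(192,395)]))],.022,[.59,.02,0]))
b=back("top",g([(97,105),(88,293)]),.03);print("stop",b)
c,sn=np.cos(q[2]),np.sin(q[2]);print("stop rel module y'",(b[:,:2]-q[:2])@[-sn,c])
to(q[0]+sn*.076,q[1]-c*.076,.079)
E
```

```text
[ 0.5849468   0.02317301 -0.05412206] 0.6005524127405693
(array([ 0.58880029,  0.02804297, -0.06578515]), np.float64(0.39784719896493925))
stop [[0.622407   0.10755791 0.03      ]
 [0.55074249 0.11108793 0.03      ]]
stop rel module y' [0.08628778 0.08593588]
t 13.55 tcp [ 0.5005 -0.0795  0.119 ] xdir -1.6338 tilt [ 1.2e-03  2.0e-04 -1.0e+00] F [-0.3   0.01 -0.22] w 0.0169
tool delta [-31.8 -78.4  40.1]
```

```bash
python3 -m pendant '[[[-5,-15,0],0,1],[[-10,-25,0],0,1],[[-10,-25,0],0,1],[[-5,-15,0],0,1],[[0,0,15],0,1],[[0,0,20],0,1],[[0,0,5],0,1],[[0,0,0],0,1]]'|sed -n 2,4p
python3 -c "
from h import *
to(.5834,-.051,.079)"
```

```text
tcp_pos: [0.5803, -0.0553, 0.0774]
eef_rot: [2.148, -2.29, -0.004]
force: [0.6, -0.6, -1.1]
t 14.35 tcp [ 0.5803 -0.0553  0.0774] xdir -1.6346 tilt [-3.2e-03  2.0e-04 -1.0e+00] F [ 0.56 -0.56 -1.14] w 0.0166
tool delta [-4.5 -2.8 -1.6]
```

```bash
python3 -m pendant '[[[-5,-2.8,-1],0,1],[[-7,0,0],0,1],[[-2,0,0],0,1],[[-2,0,0],0,1],[[-2,0,0],0,1]]'|sed -n 2,4p
python3 -m pendant '[[[-2,0,0],0,1],[[-2,0,0],0,1],[[-2,0,0],0,1]]'|sed -n 2,4p
python3 -m pendant '[[[-2,0,0],0,1],[[-2,0,0],0,1],[[-2,0,0],0,1]]'|sed -n 2,4p
```

```text
tcp_pos: [0.5861, -0.0377, 0.08]
eef_rot: [-2.149, 2.291, -0.001]
force: [0.1, -0.1, -1.1]
tcp_pos: [0.5864, -0.0318, 0.0797]
eef_rot: [2.149, -2.292, -0.0]
force: [0.2, 0.3, 0.2]
tcp_pos: [0.5867, -0.0261, 0.0797]
eef_rot: [2.148, -2.292, 0.0]
force: [-0.2, -1.2, -0.7]
```

```bash
python3 -m pendant '[[[-2,0,0],0,1],[[-2,0,0],0,1],[[-2,0,0],0,1],[[-2,0,0],0,1],[[-2,0,0],0,1]]'|sed -n 2,4p
python3 -m pendant '[[[-2,0,0],0,1],[[-2,0,0],0,1],[[-2,0,0],0,1]]'|sed -n 2,4p
python3 - <<'E'
from h import *
import cv2
to(.584,-.057,.079)
for n in CP:
    im=cv2.cvtColor(snapshot(n),cv2.COLOR_RGB2BGR);cv2.imwrite(f"pics/{n}9.png",im)
a=cv2.imread("pics/side9.png")[180:240,310:380]
cv2.imwrite("pics/e9a.png",cv2.resize(a,None,fx=10,fy=10,interpolation=2))
E
```

```text
tcp_pos: [0.5874, -0.0158, 0.0797]
eef_rot: [2.149, -2.292, -0.0]
force: [-0.3, -1.5, 0.1]
tcp_pos: [0.5877, -0.0098, 0.0797]
eef_rot: [2.149, -2.292, -0.0]
force: [-0.7, -0.8, -0.1]
t 16.25 tcp [ 0.5877 -0.0098  0.0797] xdir -1.635 tilt [-2.e-04 -0.e+00 -1.e+00] F [-0.67 -0.83 -0.09] w 0.0164
tool delta [47.4  0.7  0.7]
```

View pics/e9a.png

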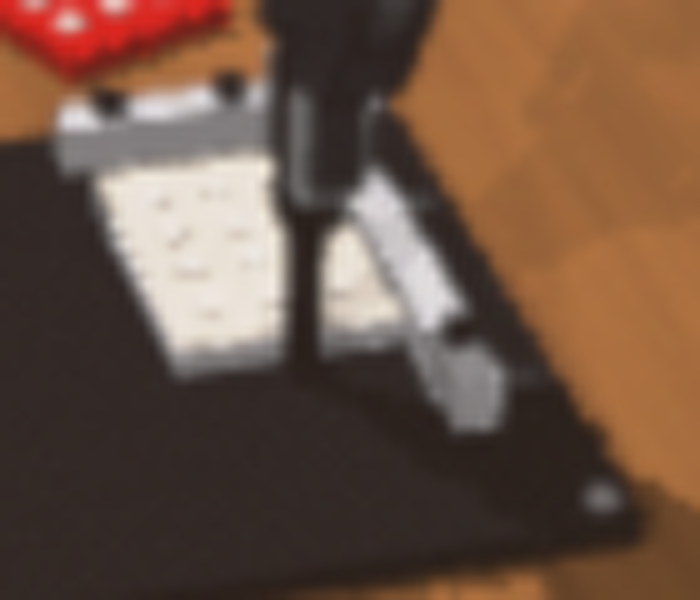

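View pics/top9.png

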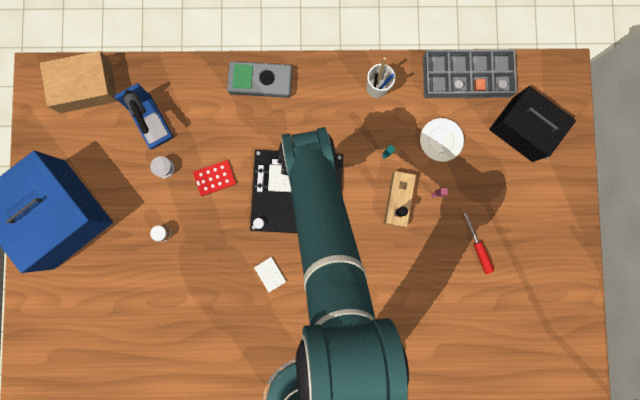

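```bash
python3 -m pendant '[[[-1,0,0],0,1],[[-1,0,0],0,1]]'|sed -n 2,4p
python3 -m pendant '[[[-1,0,0],0,1],[[-1,0,0],0,1]]'|sed -n 2,4p
```

```text
tcp_pos: [0.5879, -0.0081, 0.0798]
eef_rot: [2.148, -2.292, 0.0]
force: [0.5, -0.5, -0.5]
tcp_pos: [0.5881, -0.006, 0.0798]
eef_rot: [2.149, -2.292, 0.0]
force: [-0.0, 0.5, 0.3]
```

```bash
python3 -m pendant '[[[-1,0,0],0,1],[[-1,0,0],0,1]]'|sed -n 2,4p
python3 -m pendant '[[[-1,0,0],0,1]]'|sed -n 2,4p
```

```text
tcp_pos: [0.5882, -0.0039, 0.0797]
eef_rot: [2.149, -2.292, 0.0]
force: [-0.6, -1.7, -0.3]
tcp_pos: [0.5883, -0.0029, 0.0798]
eef_rot: [-2.149, 2.292, -0.0]
force: [-0.3, -1.7, 0.4]
```

```bash
python3 -m pendant '[[[-1,0,0],0,1]]'|sed -n 2,4p
python3 -m pendant '[[[-1,0,0],0,1]]'|sed -n 2,4p
```

```text
tcp_pos: [0.5883, -0.0019, 0.0797]
eef_rot: [2.149, -2.292, -0.0]
force: [-0.5, -0.0, -0.9]
tcp_pos: [0.5884, -0.0009, 0.0798]
eef_rot: [2.149, -2.292, 0.0]
force: [-0.6, -1.3, 0.1]
```

```bash
python3 -m pendant '[[[-1,0,0],0,1]]'|sed -n 2,4p
python3 -m pendant '[[[-0.7,0,0],0,1]]'|sed -n 2,4p
```

```text
tcp_pos: [0.5884, 0.0001, 0.0798]
eef_rot: [2.149, -2.292, 0.0]
force: [-1.0, -1.7, 0.7]
tcp_pos: [0.5885, 0.0009, 0.0797]
eef_rot: [2.149, -2.292, -0.0]
force: [0.1, -1.3, -0.5]
```

```bash
python3 -m pendant '[[[-0.7,0,0],0,1]]'|sed -n 2,4p
python3 -m pendant '[[[-0.7,0,0],0,1]]'|sed -n 2,4p
```

```text
tcp_pos: [0.5885, 0.0015, 0.0798]
eef_rot: [2.149, -2.292, 0.0]
force: [0.2, -0.2, 0.1]
tcp_pos: [0.5886, 0.0022, 0.0797]
eef_rot: [2.149, -2.292, 0.0]
force: [-0.1, -0.8, -0.6]
```

```bash
python3 -m pendant '[[[-0.7,0,0],0,1]]'|sed -n 2,4p
python3 -m pendant '[[[-0.7,0,0],0,1]]'|sed -n 2,4p
```

```text
tcp_pos: [0.5886, 0.0028, 0.0798]
eef_rot: [2.149, -2.292, 0.0]
force: [0.5, -0.9, -0.8]
tcp_pos: [0.5886, 0.0036, 0.0798]
eef_rot: [2.149, -2.292, -0.0]
force: [-0.3, -1.3, -0.5]
```

```bash
python3 -m pendant '[[[-0.7,0,0],0,1]]'|sed -n 2,4p
python3 -m pendant '[[[-0.7,0,0],0,1]]'|sed -n 2,4p
```

```text
tcp_pos: [0.5887, 0.0043, 0.0797]
eef_rot: [2.149, -2.292, -0.0]
force: [-0.3, -0.5, -0.9]
tcp_pos: [0.5887, 0.005, 0.0797]
eef_rot: [2.149, -2.292, -0.0]
force: [-0.1, -0.4, -0.6]
```

```bash
python3 -m pendant '[[[-0.7,0,0],0,1]]'|sed -n 2,4p
python3 -m pendant '[[[-0.7,0,0],0,1]]'|sed -n 2,4p
```

```text
tcp_pos: [0.5888, 0.0056, 0.0797]
eef_rot: [2.149, -2.292, 0.0]
force: [0.4, -1.5, -0.8]
tcp_pos: [0.5888, 0.0057, 0.0797]
eef_rot: [2.148, -2.291, 0.001]
force: [-0.3, -3.5, -0.1]
```

```bash
python3 -m pendant '[[[-0.7,0,0],0,1]]'|sed -n 2,4p
python3 -m pendant '[[[-0.7,0,0],0,1]]'|sed -n 2,4p
```

```text
tcp_pos: [0.5888, 0.0059, 0.0797]
eef_rot: [2.147, -2.291, 0.001]
force: [-0.1, -4.4, 0.2]
tcp_pos: [0.5887, 0.0062, 0.0797]
eef_rot: [2.147, -2.291, 0.002]
force: [-1.0, -4.8, 1.0]
```

```bash
python3 -m pendant '[[[-0.4,0,0],0,1],[[0,0,0],0,1]]'|sed -n 2,4p
python3 -m pendant '[[[0,0,0],0,1],[[0,0,0],0,1]]'|sed -n 2,4p
```

```text
tcp_pos: [0.5888, 0.0062, 0.0797]
eef_rot: [2.146, -2.291, 0.002]
force: [-0.9, -5.8, 0.8]
tcp_pos: [0.5887, 0.0062, 0.0797]
eef_rot: [2.146, -2.291, 0.002]
force: [-0.6, -6.0, 0.6]
```

```bash
python3 -m pendant '[[[2,0,0],0,1],[[5,0,0],0,1],[[15,0,0],0,1],[[20,0,-10],0,1],[[20,0,-20],0,1],[[20,0,-20],0,1],[[20,20,0],0,1],[[0,0,0],0,1]]'|sed -n 2,4p
python3 - <<'E'
from h import *
import cv2
to(.584,-.057,.079)
for n in CP:
    im=cv2.cvtColor(snapshot(n),cv2.COLOR_RGB2BGR);cv2.imwrite(f"pics/{n}10.png",im)
a=cv2.imread("pics/side10.png")[170:230,310:380];b=cv2.imread("pics/top10.png")[150:230,250:330]
cv2.imwrite("pics/e10a.png",cv2.resize(a,None,fx=10,fy=10,interpolation=2));cv2.imwrite("pics/e10b.png",cv2.resize(b,(560,560),interpolation=2))
E
```

```text
tcp_pos: [0.5603, -0.0967, 0.1301]
eef_rot: [2.141, -2.296, 0.001]
force: [-0.1, -1.0, -0.4]
t 19.65 tcp [ 0.5603 -0.0967  0.1301] xdir -1.6406 tilt [-0.0011 -0.0018 -1.    ] F [-0.06 -1.03 -0.37] w 0.0165
tool delta [-41.4 -20.9  51. ]
```

View pics/e10a.png

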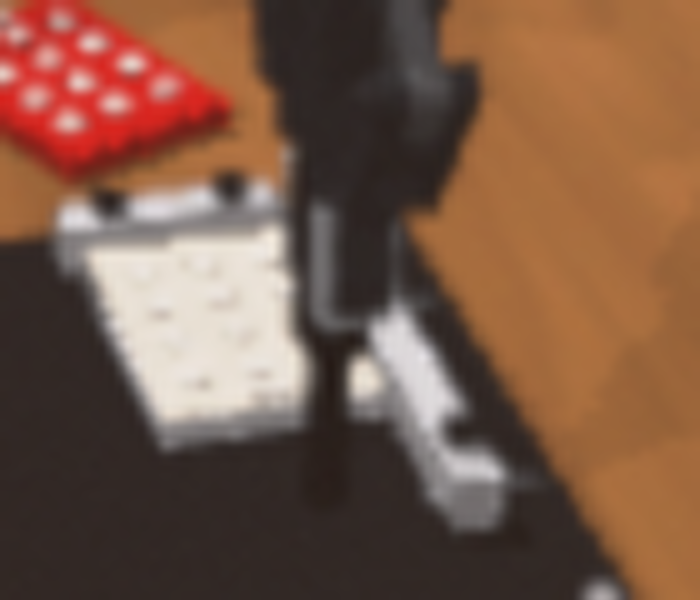

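View pics/e10b.png

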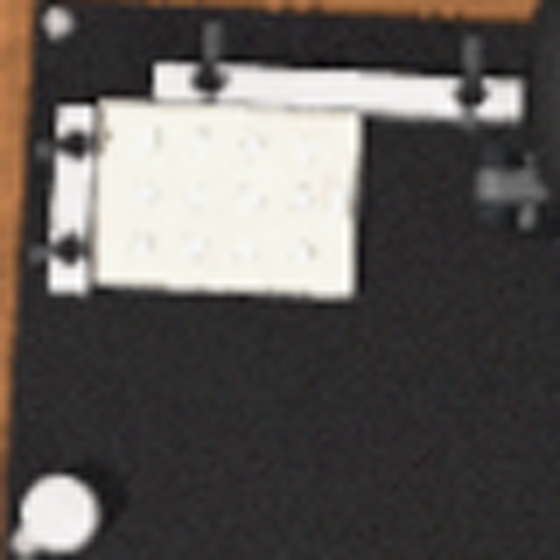

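```bash
python3 - <<'E'
from h import *
g=lambda p:crop(p,(250,150),7)
P=[(35,50),(35,-50),(-35,-50),(-35,50)]
q0=np.array([.58495,.02317,-.0541])
q,r=fit(P,[("top",g([(99,99),(361,113),(355,297),(93,286)]))],.022,[.59,.02,0]);print(q,r)
d=q[:2]-q0[:2];a=-.063;print("dx' dy'",d@[np.cos(a),np.sin(a)],d@[-np.sin(a),np.cos(a)])
E
```

```text
[ 0.58720452  0.05887651 -0.05065874] 0.4694785380576718
dx' dy' 2.028369243456135e-06 0.03577761576816489
```

```bash
python3 -m pendant '[[[20,0,0],0,1],[[30,0,0],0,1],[[30,0,0],0,1],[[30,0,0],0,1],[[25,0,0],0.09,1],[[10,0,0],0.09,1],[[0,0,0],0.09,1],[[0,0,0],0,1]]'|sed -n 2,4p
python3 -c "
from h import *
to(.5644,-.2595,.13,-1.9091)"
```

```text
tcp_pos: [0.5529, -0.2364, 0.1293]
eef_rot: [-1.821, 2.559, 0.001]
force: [0.1, 0.3, -0.1]
t 20.55 tcp [ 0.5529 -0.2364  0.1293] xdir -1.9045 tilt [ 0.e+00  6.e-04 -1.e+00] F [ 0.14  0.28 -0.08] w 0.0169
tool delta [ 18.1 -18.5  -0.7] ('twist', np.float64(0.0046))
```

```bash
python3 -m pendant '[[[9,-9,0],0,1],[[9,-9.5,0],0,1],[[0,0,0],0,1],[[0,0,0],0,1],[[0,0,0],0,1]]'|sed -n 2,4p
python3 - <<'E'
from h import *
import cv2
to(.5644,-.2595,.13,-1.9091)
for n in CP:
    im=cv2.cvtColor(snapshot(n),cv2.COLOR_RGB2BGR);cv2.imwrite(f"pics/{n}11.png",im)
L=[cv2.resize(cv2.imread(f"pics/side{k}.png")[235:275,345:385],(400,400),interpolation=2) for k in("2","11")]
cv2.imwrite("pics/e11.png",np.hstack(L))
E
```

```text
tcp_pos: [0.5637, -0.2597, 0.1296]
eef_rot: [1.822, -2.56, -0.001]
force: [-0.4, 0.8, -0.4]
t 21.05 tcp [ 0.5637 -0.2597  0.1296] xdir -1.9045 tilt [-4.e-04  5.e-04 -1.e+00] F [-0.39  0.8  -0.43] w 0.0163
tool delta [-0.4 -0.6 -0.4] ('twist', np.float64(0.0046))
```

View pics/e11.png

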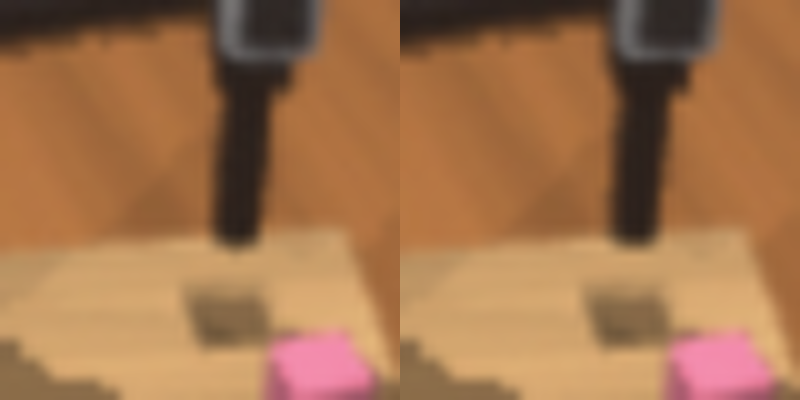

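```bash
python3 -m pendant '[[[0,-0.5,15],0,1],[[0,0,8],0,1],[[0,0,8],0,1],[[0,0,0],0,1]]'|sed -n 2,4p
python3 -m pendant '[[[0,0,10],0,1],[[0,0,10],0,1],[[0,0,6],0,1],[[0,0,2],0,1],[[0,0,0],0,1]]'|sed -n 2,4p
```

```text
tcp_pos: [0.5633, -0.2597, 0.0968]
eef_rot: [1.82, -2.559, -0.004]
force: [0.4, -0.7, -0.4]
tcp_pos: [0.564, -0.2601, 0.0703]
eef_rot: [1.821, -2.56, -0.001]
force: [-0.3, 0.8, -0.5]
```

```bash
python3 -m pendant '[[[0,0,1],0,1],[[0,0,0],0,1]]' 20|sed -n 2,4p
python3 -m pendant '[[[0,0,0],0,0.75],[[0,0,0],0,0.6],[[0,0,0],0,0.5],[[0,0,0],0,0.5],[[0,0,0],0,0.5]]'|sed -n 2,5p
python3 - <<'E'
from h import *
import cv2
im=cv2.cvtColor(snapshot("side"),cv2.COLOR_RGB2BGR);cv2.imwrite("pics/side12.png",im)
cv2.imwrite("pics/e12.png",cv2.resize(im[215:295,315:395],(560,560),interpolation=2))
E
```

```text
tcp_pos: [0.5645, -0.2603, 0.07]
eef_rot: [-1.821, 2.56, -0.001]
force: [0.2, 0.0, -1.0]
tcp_pos: [0.5643, -0.2603, 0.0698]
eef_rot: [-1.821, 2.56, -0.0]
force: [-0.1, 0.3, -0.3]
grip_width: 0.0429
```

View pics/e12.png

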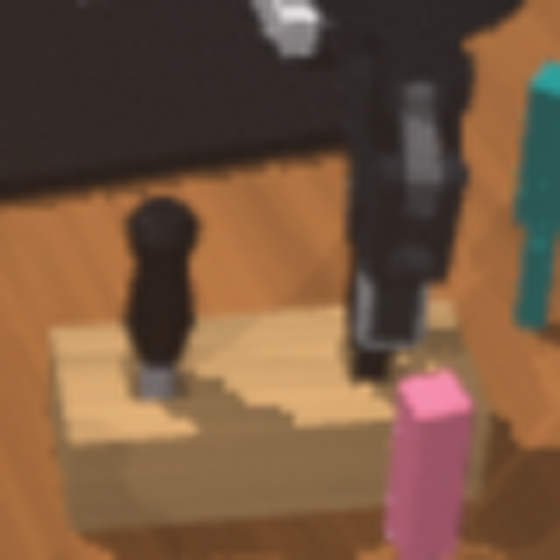

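Released; rise straight up slowly, then move aside.

```bash
python3 -m pendant '[[[0,0,-5],0,0.5],[[0,0,-15],0,0.5],[[0,0,-25],0,0.5],[[0,0,-35],0,0.5],[[0,0,-35],0,0.5],[[0,0,-35],0,0.5],[[0,30,0],0,0.5],[[0,40,0],0,0.5]]'|sed -n 2,5p
python3 -m pendant '[[[0,40,0],0,0.5],[[0,40,0],0,0.5],[[0,40,0],0,0.5],[[0,40,0],0,0.5],[[0,0,0],0,0.5],[[0,0,0],0,0.5]]'|sed -n 2,5p
python3 - <<'E'
from h import *
import cv2
to(.4,-.25,.2)
for n in CP:
    im=cv2.cvtColor(snapshot(n),cv2.COLOR_RGB2BGR);cv2.imwrite(f"pics/{n}13.png",im)
a=cv2.imread("pics/side13.png")[170:300,280:410];b=cv2.imread("pics/top13.png")[140:240,245:345]
cv2.imwrite("pics/e13.png",np.hstack([cv2.resize(a,(400,400),interpolation=2),cv2.resize(b,(400,400),interpolation=2)]))
E
```

```text
tcp_pos: [0.4994, -0.2375, 0.2224]
eef_rot: [-1.82, 2.557, -0.007]
force: [-1.2, 0.3, -0.2]
grip_width: 0.0429
tcp_pos: [0.3474, -0.185, 0.2212]
eef_rot: [-1.82, 2.559, -0.005]
force: [1.1, -0.1, 0.2]
grip_width: 0.0428
t 24.2 tcp [ 0.3474 -0.185   0.2212] xdir -1.9054 tilt [ 0.003  -0.0017 -1.    ] F [ 1.08 -0.07  0.24] w 0.0428
tool delta [ 44.1 -70.9  21.5]
```

View pics/e13.png

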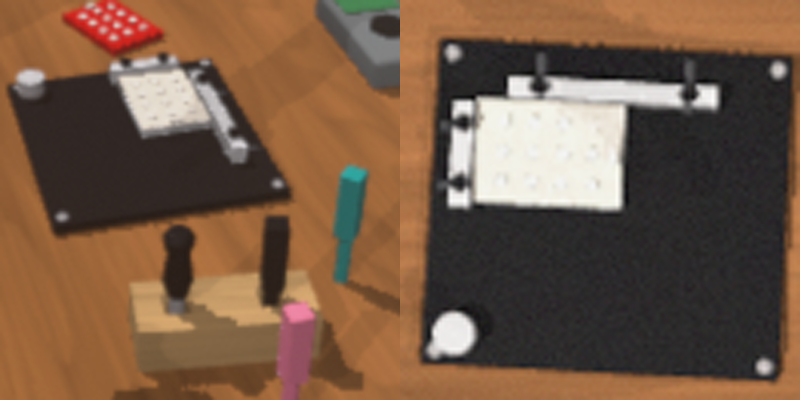

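View pics/top13.png

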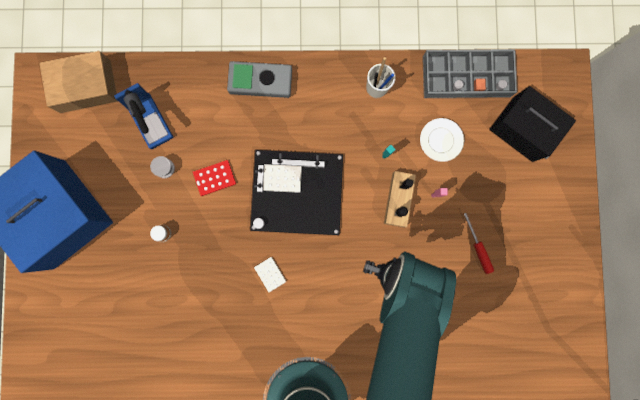

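```bash
python3 - <<'E'
import cv2
a=cv2.imread("pics/top13.png")[155:200,252:330];b=cv2.imread("pics/side13.png")[182:222,312:365]
import numpy as np
cv2.imwrite("pics/e14.png",np.vstack([cv2.resize(a,(520,300),interpolation=2),cv2.resize(b,(520,292),interpolation=2)]))
E
```

```text
(no output)
```

View pics/e14.png

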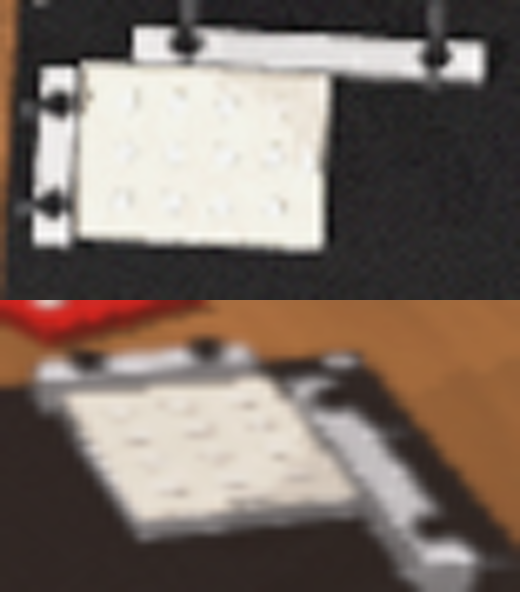

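```bash
python3 -c "
from bench import *
job_done()"
```

```text
the job is handed in; nothing more can be done
```

The job is handed in at about 24 s of the 72 s allowed. The module sits in the corner against both bars, and the pusher is back upright in its own socket. No verdict is reported, so this rests on my own force readings and pictures.

- **Long fence:** I pushed the module in +x with the pusher's foot. It met the fence on one corner first, squared up, and was then held at about 6–6.8 N.
- **End stop:** I then pushed it along the fence until it bore on the end stop, and held it there at about 6 N. No force reading came near 15 N.
- **Final position:** Position fits from the pictures before and after the second push show no shift away from the fence (0.0 mm, good to about 0.7 mm). The module's fitted angle is about 0.01 rad from the jig's, and both edges look tight in the last pictures. I did not press it against the fence a second time.
- **Pusher and the rest:** The pusher is upright in the stand and released, with the gripper clear of everything. The bystanders look unmoved.

The two cameras disagreed by about 2–5 mm on absolute positions. I used contact forces, rather than the pictures, to judge when the module had reached each bar.

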